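# Load a drawer-pull cassette and lift it out of its dock by the catches

## Robot

A 6-joint arm with a two-finger parallel gripper is mounted at the origin on the work surface. World frame = base frame: x ahead of the robot, y to its left, z up, the work surface at z = 0. Lengths are in m, angles in rad, forces in N, time in s.
With the tool pointing down it reaches from about 0.3 to 0.95 m from the base axis. Payload 3.1 kg.
Tool frame: the origin (TCP) lies midway between the tips of the shut fingers; the grasp point (between the pads) lies 19 mm behind it; z points along the fingers, y is the direction in which the jaws open and shut (so a half turn about z gives the same grasp; the last joint's range is limited). The gripper opens to 85 mm and grips with 20 to 120 N. Pads are 22 mm wide; open, the fingers measure 114 mm over their backs; the gripper's body (76 mm by 85 mm) begins 54 mm behind the grasp point. The pads swing forward as they close: fully open they stand 13 mm farther back than shut.
Start: joints at [-0.07, 0.308, 1.634, -0, 1.2, -0.07], TCP at [0.625, -0, 0.231] pointing down, gripper open.
Joint ranges: [-3.06, 3.06], [-0.79, 1.96], [0.05, 2.63], [-1.19, 4.34], [0.05, 2.64], [-2.94, 2.94]. Speed limits (rad/s): [2.79, 2.79, 3.14, 3.14, 3.14, 3.14].

## Interface

Orientations are given as a unit quaternion [w, x, y, z].
In Python, from rig import observe, camera, job_done gives the robot as it stands.
- The arm moves only by the tool arm_command, never from a script. Its argument "plan" is a list of rows, each a list of 3 entries, a list of its own where there are three numbers: the turn, a rotation vector about the tool's x, y, z in degrees, then the shift along the tool's x, y, z in mm, then the opening, from -1 (shut) to 1 (fully open). A call has 1 to 5 rows; each row shifts and turns the commanded pose from where the row before left it, along the tool's axes as they then stand; what a row does not reach is not made up. A row lasts 1/12 s, in which the tool goes at most 41.7 mm and 7.16 degrees, less where a joint would pass 70% of its speed; a pose out of reach is approached as far as the arm can. A call is refused whole if a number of a shift passes 41.7 or a number of a turn 7.16, either way. A call with a gripper value outside its range is refused whole. The fingers move at their own pace and stop on an object; "force" is the grip in N (left out, the last holds). Time passes only in rows, so rows that do not move let the fingers close. It gives the time, the measured TCP pose, the force and the opening at its end, in the units of the state.
- observe(): the state, without advancing time (a new reading comes with each control period).
- camera(name): name is "scene" or "side" or "wrist"; returns a dict with "color" (420x560x3 uint8, red, green, blue), "fov_y" (degrees; the focal length in pixels is half the picture's height over the tangent of half this angle, whatever the lens; pixels are square), "cx", "cy" (the principal point, pixels), "D" ([k1, k2, p1, p2, k3] as OpenCV has them; the pictures are not rectified), "T" (4x4, takes a point from camera to world coordinates). Camera axes: x right, y up, looking along -z (the intrinsics and any distortion apply to the point x, -y, -z); pixel columns grow to the right and rows downward; lengths in m; the calibration is good to about 2 mm. A picture is of the moment at which its call begins. There is no depth.
- job_done(): hands the job in, once; it reports no verdict.
The state is a dict: "time_s": time; "joint_positions": joint angles; "qvel": joint speeds; "joint_efforts": joint torques, N m; "tcp_pos": TCP position; "tcp_rot": TCP orientation; "ft_force": force on the tool from outside, world axes, zero at the start; "ft_torque": the same for the moment, N m; "width": opening from 0.0 (shut) to 1.0 (fully open).
Only numpy, scipy, OpenCV 4.12 (cv2) and the standard library are available. Lean on these libraries where they do the work, as an engineer would, in place of code of your own. Each camera call takes 0.05 s, during which the arm holds its last target. There are 200 camera calls.

## Task

Load the cassette that stands latched in its green dock: stack the pale wooden body, then the aluminium spacer, then the dark wooden top disc squarely between its four pins, letting go of each before taking the next. Then pinch the two red side catches together until the cassette is free, lift it with the stack inside, and finish while still holding it by the catches, level, still and at least 6 cm higher than it stood in the dock. Leave the jar, the mug and the mallet where they are.

Things in the scene. Friction and masses are not known exactly. Their poses are not given: they have to be found in the camera images.
- dock: Fixed green-painted base plate, 140 (x) x 120 (y) x 10 mm, with low steel guides for the cassette; steel lips 28 mm long (x), centred at y = +42 and -42 mm, reach over the catches' feet. Their top, the dock's highest point, is 26 mm above its underside. Origin: centre of its underside; z up. When docked the cassette's origin lies 10 mm above it, axes alike.
- cassette: Loose aluminium tray 110 (x) x 52 (y) x 8 mm, about 0.25 kg, latched in the dock by its catches: pulling without pinching does not free it. Origin: centre of its underside; z up. Four steel pins, 7 mm thick, stand at x = +-19, y = +-19 mm; straight up to 48 mm above the origin, then tapering to points at 58 mm.
- pocket (a point): Centre of the pocket between the pins, on the tray's top, 8 mm above the cassette's origin; axes as the cassette's. The 42 mm parts have 2 mm play to each pin; the full stack is 48 mm high. The gaps between pins are 31 mm wide: fingers holding a part along the cassette's x axis fit through the +-x gaps; at +-y the catches leave no room for fingers beside a part.
- catch_left (a joint): Slide of the red catch on the cassette's +y side: 0 = sprung out (latched), 0.0075 m = pinched fully in, towards the middle. The tooth is clear of the dock's lip from about 0.006 m on. Spring: 2.4 N at 0, 8.4 N fully in; it springs out when let go.
- catch_right (a joint): The same for the red catch on the cassette's -y side.
- catch_left_pad (a point): Middle of the outer face of the +y catch, at x = 0, y = 34, z = 45 mm in the cassette's frame when sprung out. The catch is an upright red paddle, orange top edge, 24 mm wide (x), 4 mm thick (y), up to 64 mm above the cassette's origin. Over both outer faces: 68 mm sprung out, 53 mm pinched in. The dock's lips beside its foot end 16 mm above the cassette's origin.
- catch_right_pad (a point): The same point on the -y side, at y = -34 mm.
- knob_body: The wooden body of the drawer pull, a pale wooden disc, 42 mm in diameter, 20 mm thick, lying flat loose on the table. Origin: centre of its underside; z up.
- spacer: The spacer: an aluminium disc, 42 mm in diameter, 14 mm thick, lying flat on the table. Origin: centre of its underside; z up.
- top_disc: The top disc: a dark wooden disc, 42 mm in diameter, 14 mm thick, lying flat on the table. Origin: centre of its underside; z up.
- jar: Bystander: closed amber glass jar with a white cap, 68 mm in diameter, 95 mm tall. Origin: centre of its underside.
- mug: Bystander: white mug, 84 mm in diameter, 75 mm tall, handle at its +y side. Origin: centre of its underside.
- mallet: Bystander: wooden mallet lying flat, head 70 (x) x 100 (y) x 60 mm from its origin on to +x, handle 28 mm thick reaching 150 mm to -x. Origin: on the underside plane, where handle meets head.
Things that resemble listed ones, but are neither listed nor needed, are in the scene too. Of the things shaped like the spacer, the aluminium one is meant.

How it is judged:
On the way, in this order (a step that is already met when the one before it is completed fails the run):
1. the pale wooden body sits square between the four pins, on the tray, let go, with the cassette still in its dock (z of knob_body in the frame of cassette between 0.0055 and 0.0105 m and x of knob_body in the frame of cassette between -0.004 and 0.004 m and y of knob_body in the frame of cassette between -0.004 and 0.004 m and angle between the z axis of knob_body and the z axis of cassette, either way round below 0.1 rad and z of cassette in the frame of dock below 0.0135 m and contact force between the fingers and knob_body below 0.05 N and linear speed of knob_body below 0.02 m/s), for 0.2 s.
2. the aluminium spacer sits square between the four pins, on the part before it, let go, with the cassette still in its dock (z of knob_body in the frame of cassette between 0.0055 and 0.0105 m and x of knob_body in the frame of cassette between -0.004 and 0.004 m and y of knob_body in the frame of cassette between -0.004 and 0.004 m and angle between the z axis of each of knob_body, spacer and the z axis of cassette, either way round below 0.1 rad and z of spacer in the frame of cassette between 0.0255 and 0.0305 m and x of spacer in the frame of cassette between -0.004 and 0.004 m and y of spacer in the frame of cassette between -0.004 and 0.004 m and z of cassette in the frame of dock below 0.0135 m and contact force between the fingers and spacer below 0.05 N and linear speed of spacer below 0.02 m/s), for 0.2 s.
3. the dark top disc sits square between the four pins, on the part before it, let go, with the cassette still in its dock (z of knob_body in the frame of cassette between 0.0055 and 0.0105 m and x of knob_body in the frame of cassette between -0.004 and 0.004 m and y of knob_body in the frame of cassette between -0.004 and 0.004 m and angle between the z axis of each of knob_body, spacer, top_disc and the z axis of cassette, either way round below 0.1 rad and z of spacer in the frame of cassette between 0.0255 and 0.0305 m and x of spacer in the frame of cassette between -0.004 and 0.004 m and y of spacer in the frame of cassette between -0.004 and 0.004 m and z of top_disc in the frame of cassette between 0.0395 and 0.0445 m and x of top_disc in the frame of cassette between -0.004 and 0.004 m and y of top_disc in the frame of cassette between -0.004 and 0.004 m and z of cassette in the frame of dock below 0.0135 m and contact force between the fingers and top_disc below 0.05 N and linear speed of top_disc below 0.02 m/s), for 0.2 s.
4. both catches are pinched in while the cassette still stands in its dock (value of joint each of catch_left, catch_right above 0.0055 m and z of cassette in the frame of dock below 0.0135 m), for 0.1 s.
At the end, for the whole second after the job is handed in: The fingers hold the cassette with both catches in over 5.5 mm, 60 mm or more above its docked height, level within 0.2 rad, under 3 cm/s, touching neither dock nor bystanders; body, spacer, top disc lie in that order between its pins (4 mm in x and y, 2.5 mm in height, 0.1 rad) (z of knob_body in the frame of cassette between 0.0055 and 0.0105 m and x of knob_body in the frame of cassette between -0.004 and 0.004 m and y of knob_body in the frame of cassette between -0.004 and 0.004 m and angle between the z axis of each of knob_body, spacer, top_disc and the z axis of cassette, either way round below 0.1 rad and z of spacer in the frame of cassette between 0.0255 and 0.0305 m and x of spacer in the frame of cassette between -0.004 and 0.004 m and y of spacer in the frame of cassette between -0.004 and 0.004 m and z of top_disc in the frame of cassette between 0.0395 and 0.0445 m and x of top_disc in the frame of cassette between -0.004 and 0.004 m and y of top_disc in the frame of cassette between -0.004 and 0.004 m and value of joint each of catch_left, catch_right above 0.0055 m and z of cassette in the frame of dock above 0.07 m and angle between cassette's own z axis and vertical below 0.2 rad and linear speed of cassette below 0.03 m/s and contact force between the fingers and cassette above 2 N and contact force between cassette and dock below 0.1 N and contact force between cassette and jar below 0.1 N and contact force between cassette and mug below 0.1 N and contact force between cassette and mallet below 0.1 N); the arm keeps its last pose, push and grip.
It fails at once if the jar is shifted by more than 3 cm or tipped over (distance of jar from where it was at the start of the episode above 0.03 m or angle between jar's own z axis and vertical above 0.5 rad).
It fails at once if the mug is shifted by more than 3 cm or tipped over (distance of mug from where it was at the start of the episode above 0.03 m or angle between mug's own z axis and vertical above 0.5 rad).
It fails at once if the mallet is shifted by more than 3 cm or tipped over (distance of mallet from where it was at the start of the episode above 0.03 m or angle between mallet's own z axis and vertical above 0.5 rad).
It also fails if it takes over 72 s, if anything falls off the work surface, if the arm or the gripper's body presses on something with over 40 N, if the wrist force passes 120 N, or if a joint passes its speed limit or range.

## Working session

There is one attempt and no reset: what is moved stays moved. The work goes in short steps, Python scripts to look and compute and a tool call to move; the robot and the scene stay as the last step left them, time stands still between calls to the robot, and variables do not carry over. Pictures are saved under pics/ and viewed, about 8 in all and at most 12, crops included, and the job is handed in when it is done.

Besides the shell and the picture viewer there is one more tool, called after ">>>" as name(argument=value, ...) on one line, values as JSON. arm_command: Moves the arm, as the interface text tells. Its arguments: {"type":"object","properties":{"plan":{"type":"array","items":{"type":"array"}},"force":{"type":"number"}},"required":["plan"]}

```bash
mkdir -p pics; ls
cat > h.py <<'E'
import numpy as np, cv2
from rig import observe, camera
def snap(n,f):
    c=camera(n); cv2.imwrite('pics/'+f+'.png',c['color'][:,:,::-1]); np.save('pics/'+f+'.npy',c,allow_pickle=True); return c
def load(f): return np.load('pics/'+f+'.npy',allow_pickle=True).item()
def K(c):
    f=c['color'].shape[0]/2/np.tan(np.radians(c['fov_y'])/2)
    return np.array([[f,0,c['cx']],[0,f,c['cy']],[0,0,1.]])
def ray(c,u,v):
    p=cv2.undistortPoints(np.array([[[u,v]]],float),K(c),np.array(c['D'],float))[0,0]
    T=np.array(c['T']); d=T[:3,:3]@np.array([p[0],-p[1],-1]); return T[:3,3],d/np.linalg.norm(d)
def atz(c,u,v,z):
    o,d=ray(c,u,v); return o+d*(z-o[2])/d[2]
def tri(*obs):
    A=0;b=0
    for c,u,v in obs:
        o,d=ray(c,u,v);P=np.eye(3)-np.outer(d,d);A=A+P;b=b+P@o
    X=np.linalg.solve(A,b); return X,[np.linalg.norm((np.eye(3)-np.outer(ray(c,u,v)[1],ray(c,u,v)[1]))@(X-ray(c,u,v)[0])) for c,u,v in obs]
def proj(c,X):
    T=np.array(c['T']); X=np.atleast_2d(X); p=(X-T[:3,3])@T[:3,:3]; p=p*[1,-1,-1]
    return cv2.projectPoints(p.reshape(-1,1,3),np.zeros(3),np.zeros(3),K(c),np.array(c['D'],float))[0][:,0]
E
python3 - <<'E'
from h import *
for n in ['scene','side','wrist']:
    c=snap(n,n+'0'); print(n,c['fov_y'],c['cx'],c['cy'],np.round(c['T'],3).tolist())
print(observe())
a=cv2.imread('pics/scene0.png');b=cv2.imread('pics/side0.png')
E
```

```text
pics
scene 45.49433326228187 277.8860877083112 215.06927270137624 [[0.265, -0.641, 0.72, 1.549], [0.964, 0.192, -0.184, -0.343], [-0.02, 0.743, 0.669, 0.958], [0.0, 0.0, 0.0, 1.0]]
side 44.78113983392822 283.63569259960315 214.8929810091218 [[-0.997, 0.046, -0.058, 0.521], [-0.073, -0.536, 0.841, 0.84], [0.008, 0.843, 0.538, 0.668], [0.0, 0.0, 0.0, 1.0]]
wrist 60.01747686378616 275.4259040789003 210.72668823704785 [[1.0, 0.0, 0.002, 0.625], [-0.001, 0.96, 0.279, 0.073], [-0.002, -0.279, 0.96, 0.372], [0.0, 0.0, 0.0, 1.0]]
{'time_s': 0.15, 'joint_positions': array([-6.97067533e-02,  3.08828136e-01,  1.63488301e+00,  7.05403483e-06,
        1.19969197e+00, -6.96996362e-02]), 'qvel': array([-0.00148734, -0.00353537, -0.00242449, -0.00051596, -0.00036226,
        0.0003402 ]), 'joint_efforts': array([-7.71605373e-04, -4.15801048e+01, -2.77146006e+01, -1.83032253e-04,
        6.02632252e-03, -2.39092765e-05]), 'tcp_pos': array([6.24361117e-01, 1.51737646e-05, 2.30301787e-01]), 'tcp_rot': array([-6.85275820e-04,  7.07109914e-01,  7.07103069e-01, -5.91479410e-04]), 'ft_force': array([ 1.22158553, -0.54535301,  0.38602476]), 'ft_torque': array([-0.03299509, -0.03024756, -0.01010336]), 'width': 0.9968114403981819}
```

View pics/scene0.png

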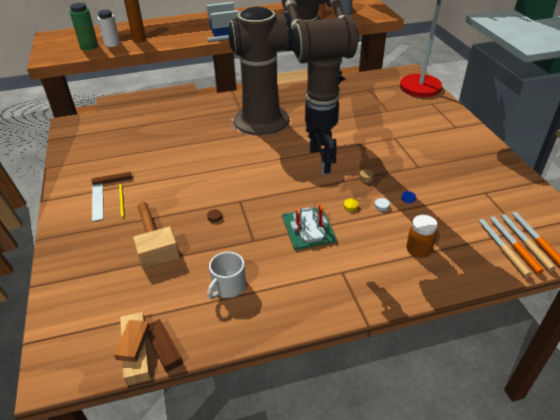

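View pics/side0.png

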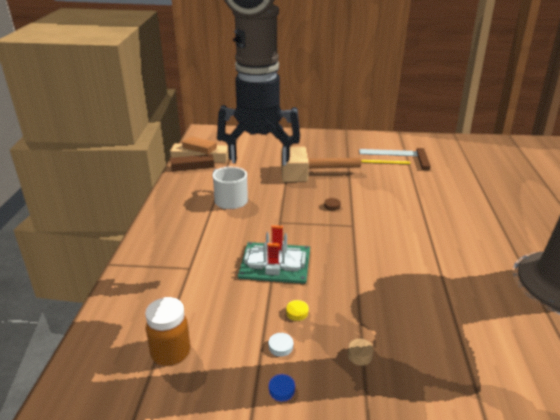

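Run:
```python
from h import *
a=cv2.imread('pics/scene0.png')[160:260,200:420];b=cv2.imread('pics/side0.png')[190:410,220:400]
A=cv2.resize(a,None,fx=3.6,fy=3.6,interpolation=cv2.INTER_CUBIC)
cv2.imwrite('pics/cA.png',A)
B=cv2.resize(b,None,fx=2.7,fy=2.7,interpolation=cv2.INTER_CUBIC)
cv2.imwrite('pics/cB.png',B)
c=load('scene0');s=load('side0')
for n,p,q in [('body',(366,176),(361,352)),('yel',(351,205),(297,311)),('silver',(382,205),(281,345)),('blue',(408,197),(282,388)),('dark',(214,216),(332,204)),('dock',(310,227),(277,258))]:
    print(n,tri((c,*p),(s,*q)),atz(c,*p,.015))
```

```text
body (array([0.43038357, 0.22716274, 0.0080658 ]), [np.float64(0.0005298568081438379), np.float64(0.0005298568081437766)]) [0.4392497  0.22308253 0.015     ]
yel (array([0.54270201, 0.13392292, 0.0053538 ]), [np.float64(7.888394077162777e-05), np.float64(7.888394077182707e-05)]) [0.55279587 0.12907777 0.015     ]
silver (array([0.56656536, 0.21972063, 0.00453629]), [np.float64(0.0007669666718820839), np.float64(0.0007669666718821077)]) [0.57824557 0.21374805 0.015     ]
blue (array([0.55721174, 0.30758249, 0.00491412]), [np.float64(0.0004550567024838251), np.float64(0.0004550567024835628)]) [0.56718998 0.30057693 0.015     ]
dark (array([ 0.4751621 , -0.2560213 ,  0.00543737]), [np.float64(0.00020498268426601138), np.float64(0.00020498268426602544)]) [ 0.48622613 -0.2568258   0.015     ]
dock (array([ 0.59601379, -0.01170484,  0.01053371]), [np.float64(0.00483214783370285), np.float64(0.00483214783370293)]) [ 0.60645708 -0.01191002  0.015     ]
```

View pics/cA.png

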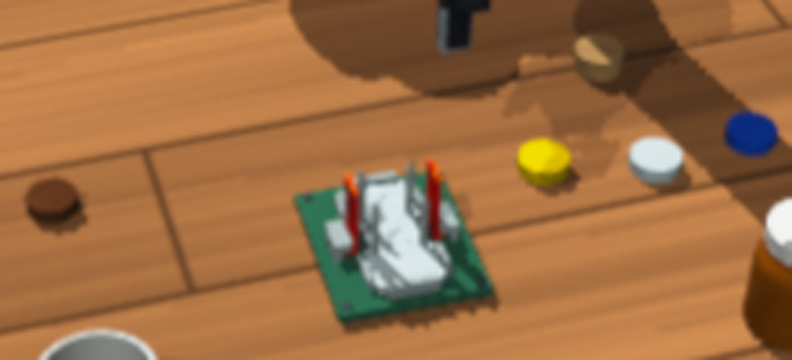

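View pics/cB.png

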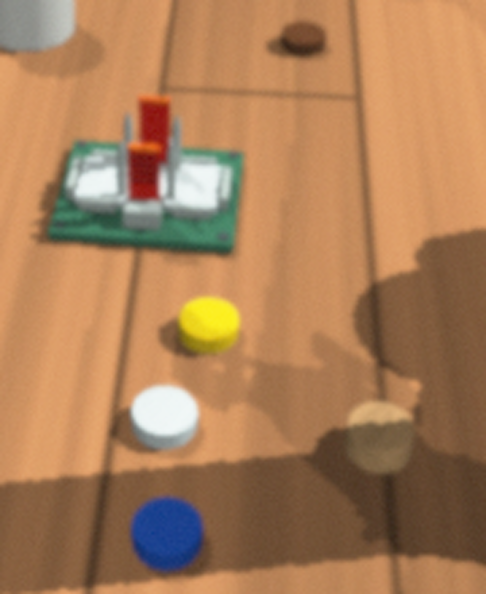

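Run:
```python
from h import *
c=load('scene0');s=load('side0')
f=lambda u,v:(200+u/3.6,160+v/3.6); g=lambda u,v:(220+u/2.7,190+v/2.7)
C=[atz(c,*f(*p),.010) for p in [(297,197),(340,325),(494,298)]]
S=[atz(s,*g(*p),.010) for p in [(78,143),(243,152),(235,250),(52,240)]]
print(np.round(C,4));print(np.round(S,4), np.mean(S,0))
w=load('wrist0'); print(proj(w,[[.6,-.012,.01]]))
a=cv2.imread('pics/wrist0.png'); cv2.imwrite('pics/w0.png',cv2.resize(a,None,fx=1.42,fy=1.42,interpolation=cv2.INTER_CUBIC))
```

```text
[[ 0.5311 -0.0689  0.01  ]
 [ 0.6743 -0.0768  0.01  ]
 [ 0.6801  0.0401  0.01  ]]
[[ 0.6593 -0.0671  0.01  ]
 [ 0.5245 -0.0659  0.01  ]
 [ 0.5268  0.0567  0.01  ]
 [ 0.6624  0.0564  0.01  ]] [ 0.59327797 -0.00498198  0.01      ]
[[251.46661349 191.54704531]]
```

View pics/w0.png

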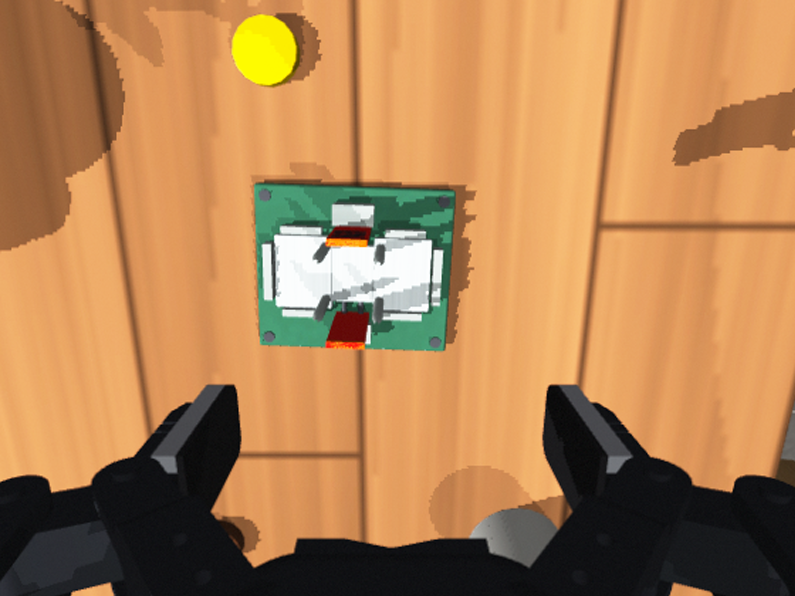

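Run:
```python
from h import *
w=load('wrist0');k=795/560
P=np.array([atz(w,u/k,v/k,.010) for u,v in [(254,184),(455,190),(445,351),(261,344)]])
print(np.round(P,4),P.mean(0),w['D'])
e=[P[1]-P[0],P[2]-P[3],P[0]-P[3],P[1]-P[2]]
for d in e: print(np.linalg.norm(d),np.degrees(np.arctan2(d[1],d[0])))
print('yel',atz(w,265/k,50/k,.014))
```

```text
[[ 0.5303  0.05    0.01  ]
 [ 0.6686  0.0458  0.01  ]
 [ 0.665  -0.073   0.01  ]
 [ 0.5269 -0.0674  0.01  ]] [ 0.5977069  -0.01114124  0.01      ] [-0.01419269  0.          0.          0.          0.        ]
0.138283832972249 -1.7322530331062596
0.13827062513722332 -2.3103495918843326
0.11750113023043862 88.31378310753628
0.11889619927712276 88.30348650328828
yel [0.54442336 0.13379229 0.014     ]
```

>>> arm_command(plan=[[[0,0,0],[28.4,-24.2,6],1],[[0,0,0],[28.4,-24.2,6],1],[[0,0,0],[28.4,-24.2,6],1],[[0,0,0],[28.4,-24.2,6],1],[[0,0,0],[28.4,-24.2,6],1]], force=30)

```text
time_s: 0.57
tcp_pos: [0.5025, 0.1428, 0.2007]
tcp_rot: [-0.0, 0.707, 0.707, -0.0]
ft_force: [-0.7, 0.0, 0.6]
width: 0.997
```

>>> arm_command(plan=[[[0,0,0],[28.4,-24.2,6],1],[[0,0,0],[28.4,-24.2,6],1],[[0,0,0],[28.4,-24.2,6],1],[[0,0,0],[0,0,0],1],[[0,0,0],[0,0,0],1]])

```text
time_s: 0.98
tcp_pos: [0.4295, 0.2282, 0.1826]
tcp_rot: [-0.0, 0.706, 0.709, -0.001]
ft_force: [-0.1, 0.7, -0.4]
width: 0.997
```

Run:
```python
from h import *
w=snap('wrist','w1'); print(observe()['tcp_pos'],observe()['tcp_rot'])
hsv=cv2.cvtColor(w['color'],cv2.COLOR_RGB2HSV)
u,v=map(int,proj(w,[[.43,.227,.02]])[0]); print(u,v)
cv2.imwrite('pics/w1c.png',w['color'][:,:,::-1])
```

```text
[0.43101137 0.22753794 0.18312469] [ 2.39911593e-04  7.06300101e-01  7.07912487e-01 -1.39777843e-04]
275 194
```

View pics/w1c.png

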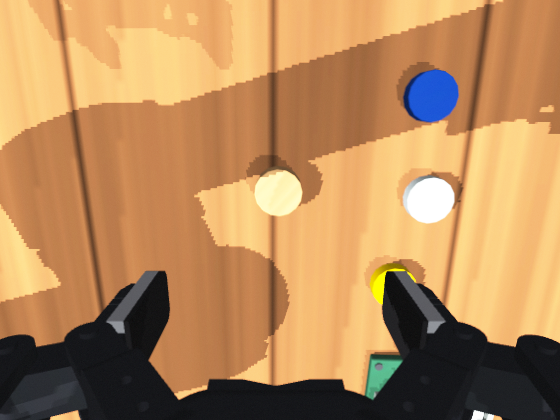

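Run:
```python
from h import *
w=load('w1');c=load('scene0');s=load('side0')
print(atz(w,278.5,192,.02),atz(w,429,198.5,.014),atz(w,431.5,95,.014))
f=lambda u,v:(200+u/3.6,160+v/3.6); g=lambda u,v:(220+u/2.7,190+v/2.7)
print(tri((w,278.5,192),(s,*g(379,424))),tri((w,429,198.5),(c,*f(656,154)),(s,*g(164,410))))
print(atz(c,*f(53,197),.014),atz(s,*g(304,36),.014),tri((c,*f(53,197)),(s,*g(304,36))))
```

```text
[0.43263937 0.22907739 0.02      ] [0.56546989 0.22232444 0.014     ] [0.55709573 0.30943216 0.014     ]
(array([0.43254363, 0.22981463, 0.02305736]), [np.float64(7.312349309982571e-05), np.float64(7.312349309982119e-05)]) (array([0.56638923, 0.22063147, 0.01240679]), [np.float64(0.0012528930951158528), np.float64(0.0006027007060533815), np.float64(0.0009637825108630529)])
[ 0.48034121 -0.25382772  0.014     ] [ 0.47413612 -0.24546445  0.014     ] (array([ 0.47401276, -0.25345868,  0.00885718]), [np.float64(0.00036215393558056694), np.float64(0.0003621539355804367)])
```

>>> arm_command(plan=[[[0,0,0],[1.5,1.6,40],1],[[0,0,0],[0,0,40],1],[[0,0,0],[0,0,40],1],[[0,0,0],[0,0,40],1],[[0,0,0],[0,0,21],0.6]])

```text
time_s: 1.45
tcp_pos: [0.4317, 0.2263, -0.0015]
tcp_rot: [-0.001, 0.708, 0.706, -0.002]
ft_force: [-0.9, 0.2, -0.3]
width: 0.883
```

>>> arm_command(plan=[[[0,0,0],[0,0,0],-1],[[0,0,0],[0,0,0],-1],[[0,0,0],[0,0,0],-1],[[0,0,0],[0,0,0],-1],[[0,0,0],[0,0,0],-1]], force=30)

```text
time_s: 1.87
tcp_pos: [0.4353, 0.2294, 0.0045]
tcp_rot: [0.001, 0.707, 0.707, 0.002]
ft_force: [0.7, -0.4, 0.5]
width: 0.48
```

>>> arm_command(plan=[[[0,0,0],[0,0,0],-1],[[0,0,0],[0,0,0],-1]])

```text
time_s: 2.03
tcp_pos: [0.434, 0.2291, 0.0035]
tcp_rot: [0.0, 0.707, 0.707, 0.001]
ft_force: [-0.8, -0.5, 0.7]
width: 0.477
```

>>> arm_command(plan=[[[0,0,0],[0,0,-35],-1],[[0,0,0],[0,0,-40],-1],[[0,0,0],[-20,15,-33],-1],[[0,0,0],[-32,22,0],-1],[[0,0,0],[-32,22,0],-1]])

```text
time_s: 2.45
tcp_pos: [0.4951, 0.1452, 0.1142]
tcp_rot: [0.002, 0.706, 0.708, 0.003]
ft_force: [-0.1, -0.8, -0.2]
width: 0.473
```

>>> arm_command(plan=[[[0,0,0],[-32,22,0],-1],[[0,0,0],[-32,22,0],-1],[[0,0,0],[-32,22,0],-1],[[0,0,0],[-32,22,0],-1],[[0,0,0],[-27.8,17.7,0],-1]])

```text
time_s: 2.87
tcp_pos: [0.5993, -0.0133, 0.1111]
tcp_rot: [0.001, 0.707, 0.707, 0.001]
ft_force: [1.2, 0.2, -0.8]
width: 0.476
```

>>> arm_command(plan=[[[0,0,1.9],[0,0,0],-1],[[0,0,0],[0,0,0],-1],[[0,0,0],[0,0,0],-1]])

```text
time_s: 3.12
tcp_pos: [0.5972, -0.0112, 0.1103]
tcp_rot: [-0.0, 0.719, 0.695, -0.0]
ft_force: [-0.1, 0.2, -0.0]
width: 0.475
```

Run:
```python
from h import *
P=[]
w=snap('wrist','w2')
for i in range(3):
    o=observe();P.append(o['tcp_pos']); camera('side')
print(np.round(P,4),o['width'],o['tcp_rot'])
snap('side','s2');snap('scene','c2')
a=w['color'][:,:,::-1]
W=cv2.resize(a,None,fx=1.42,fy=1.42,interpolation=cv2.INTER_CUBIC); cv2.imwrite('pics/w2c.png',W)
```

```text
[[ 0.5969 -0.0106  0.1101]
 [ 0.5967 -0.0102  0.1101]
 [ 0.5968 -0.01    0.1101]] 0.4753681728747587 [-4.14571884e-04  7.18063532e-01  6.95977399e-01 -2.27783140e-04]
```

View pics/w2c.png

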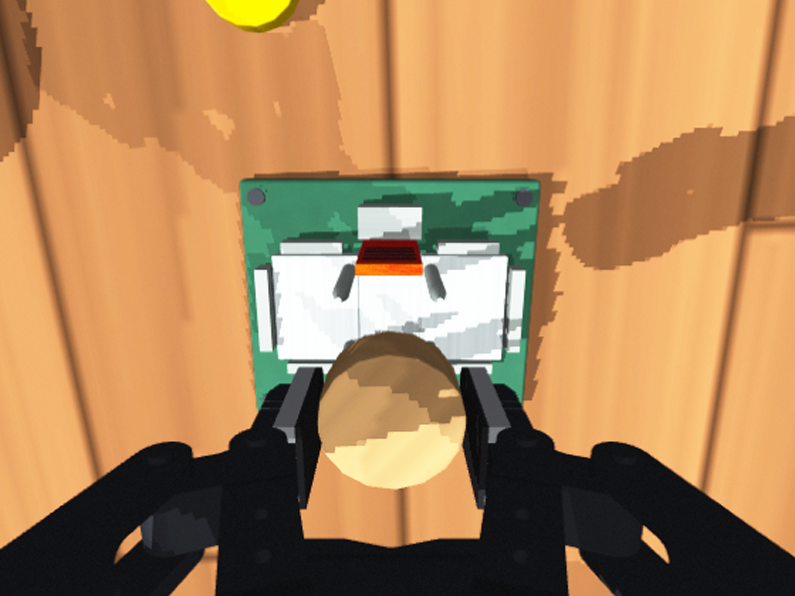

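Run:
```python
from h import *
w=load('w2');k=795/560
q=lambda u,v,z:np.round(atz(w,u/k,v/k,z),4)
a=np.radians(-1.9);R=np.array([[np.cos(a),-np.sin(a)],[np.sin(a),np.cos(a)]])
ctr=np.array([.5977,-.0111])
loc=lambda p:np.round((p[:2]-ctr)@R*1000,1)
print('tips',loc(q(338,298,.068)),loc(q(441,298,.068)))
print('pinbase',loc(q(352,265,.018)),loc(q(428,265,.018)))
print('catch',loc(q(357,275,.074)),loc(q(423,275,.074)))
print('dock',loc(q(243,180,.01)),loc(q(540,181,.01)))
print('tray',loc(q(273,255,.018)),loc(q(504,255,.018)),loc(q(279,361,.018)),loc(q(501,361,.018)))
print('lip',loc(q(358,207,.026)),loc(q(422,207,.026)))
t=np.linspace(0,2*np.pi,200)
W=cv2.imread('pics/w2c.png')
for z in(.128,.108):
  for dy in(0,):
    c=np.c_[.5969+.021*np.cos(t),-.0105+.021*np.sin(t),z+0*t]; p=proj(w,c)*k; print(z,p.min(0),p.max(0))
```

```text
tips [-19.5  19.6] [18.8 19.5]
pinbase [-17.9  21.1] [17.3 21.1]
catch [-11.9  29.8] [11.5 29.8]
dock [-67.7  59.3] [68.5 58.7]
tray [-54.3  25.9] [52.3 25.8] [-54.7 -26.8] [ 53.9 -26.9]
lip [-14.1  48.6] [13.6 48.6]
0.128 [309.33839316 354.71410474] [465.0154708  493.38665667]
0.108 [319.28315282 328.8908831 ] [456.12005264 453.33056369]
```

>>> arm_command(plan=[[[0,0,0],[-0.8,-0.8,20],-1],[[0,0,0],[0,0,20],-1],[[0,0,0],[0,0,10],-1],[[0,0,0],[0,0,8],-1],[[0,0,0],[0,0,0],-1]])

```text
time_s: 3.83
tcp_pos: [0.5952, -0.0114, 0.0504]
tcp_rot: [-0.001, 0.719, 0.696, -0.001]
ft_force: [-1.0, -0.0, -0.3]
width: 0.474
```

Run:
```python
from h import *
o=observe();print(o['tcp_pos'],o['ft_force'],o['ft_torque'])
w=snap('side','s3');snap('scene','c3')
o=observe();print(o['tcp_pos'],o['ft_force'],o['ft_torque'])
a=cv2.resize(load('s3')['color'][190:300,220:340,::-1],None,fx=3.3,fy=3.3*1,interpolation=cv2.INTER_CUBIC)
b=cv2.resize(load('c3')['color'][150:260,250:370,::-1],None,fx=3.3,fy=3.3*1,interpolation=cv2.INTER_CUBIC)
cv2.imwrite('pics/v3.png',np.hstack([a,b]))
```

```text
[ 0.59520092 -0.01141937  0.05036523] [-1.0227115  -0.00435832 -0.29126354] [-0.057154    0.02683939 -0.0339706 ]
[ 0.5970329  -0.01172883  0.05237027] [-0.98138058  0.32700699 -0.91302574] [0.04923333 0.02080214 0.01277654]
```

View pics/v3.png

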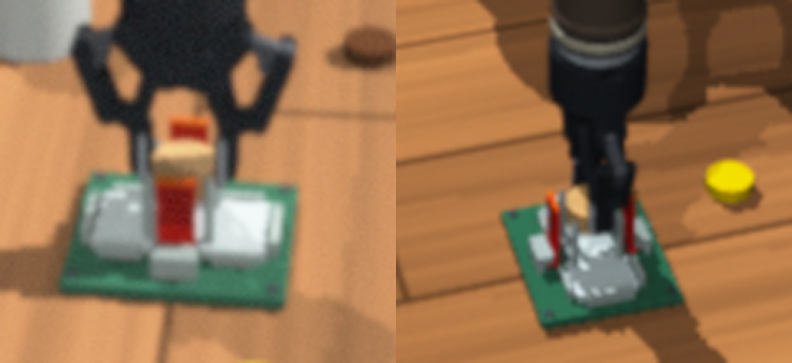

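The picture shows the body entering squarely between the pins (left crop about (183,158)), and the wrist force is near zero. I'll carry on down.

>>> arm_command(plan=[[[0,0,0],[0,0,12],-1],[[0,0,0],[0,0,10],-1],[[0,0,0],[0,0,5],-1],[[0,0,0],[0,0,3],-1],[[0,0,0],[0,0,0],-1]])

```text
time_s: 4.35
tcp_pos: [0.5965, -0.0119, 0.0218]
tcp_rot: [-0.0, 0.719, 0.695, -0.0]
ft_force: [-0.1, 0.5, -0.6]
width: 0.474
```

>>> arm_command(plan=[[[0,0,0],[0,0,2],-1],[[0,0,0],[0,0,0],-1],[[0,0,0],[0,0,0],0.3],[[0,0,0],[0,0,0],0.3],[[0,0,0],[0,0,0],0.3]])

```text
time_s: 4.77
tcp_pos: [0.5969, -0.0119, 0.0201]
tcp_rot: [0.0, 0.719, 0.695, 0.0]
ft_force: [0.3, -0.2, 0.5]
width: 0.653
```

>>> arm_command(plan=[[[0,0,0],[0,0,0],0.3],[[0,0,0],[0,0,-20],0.3],[[0,0,0],[0,0,-35],0.3],[[0,0,0],[0,0,-40],0.3],[[0,0,0],[0,0,-25],0.6]])

```text
time_s: 5.18
tcp_pos: [0.5983, -0.0121, 0.1434]
tcp_rot: [0.001, 0.719, 0.695, 0.001]
ft_force: [1.3, 0.4, -0.2]
width: 0.773
```

>>> arm_command(plan=[[[0,0,0],[0,0,0],1],[[0,0,0],[0,0,0],1]])

```text
time_s: 5.35
tcp_pos: [0.5987, -0.0121, 0.1426]
tcp_rot: [0.002, 0.719, 0.695, 0.002]
ft_force: [-0.9, 0.4, -0.3]
width: 1.001
```

Run:
```python
from h import *
w=snap('wrist','w4');o=observe();print(o['tcp_pos'],o['tcp_rot'],o['width'])
cv2.imwrite('pics/w4c.png',cv2.resize(w['color'][:,:,::-1],None,fx=1.42,fy=1.42,interpolation=cv2.INTER_CUBIC))
```

```text
[ 0.59689022 -0.01188319  0.1404768 ] [2.29287021e-04 7.18720389e-01 6.95299148e-01 2.09553598e-04] 1.0012470351524205
```

View pics/w4c.png

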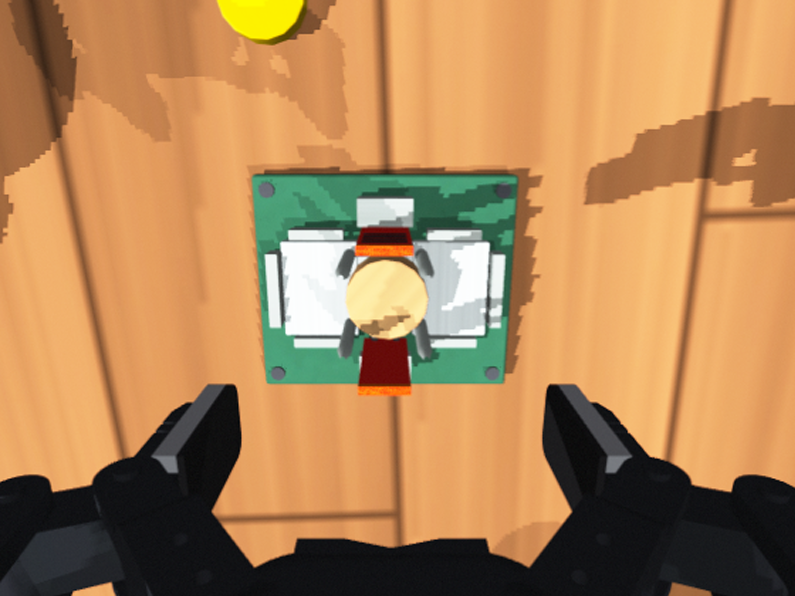

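The body is seated between the pins at (387,299). Next is the spacer, which I'll centre from above by image code.

>>> arm_command(plan=[[[0,0,0],[38.8,-6.6,0],1],[[0,0,0],[38.8,-6.6,0],1],[[0,0,0],[38.8,-6.6,0],1],[[0,0,0],[38.8,-6.6,0],1],[[0,0,0],[38.8,-6.6,0],1]])

```text
time_s: 5.82
tcp_pos: [0.5679, 0.1841, 0.1374]
tcp_rot: [-0.001, 0.719, 0.695, -0.002]
ft_force: [0.3, -0.3, -0.5]
width: 1.0
```

>>> arm_command(plan=[[[0,0,0],[38.7,-6.7,0],1],[[0,0,0],[0,0,0],1],[[0,0,0],[0,0,0],1]])

```text
time_s: 6.07
tcp_pos: [0.5626, 0.2236, 0.1376]
tcp_rot: [-0.001, 0.717, 0.697, -0.002]
ft_force: [-0.1, -0.0, -0.9]
width: 1.001
```

```bash
cat > blob.py <<'E'
from h import *
def blob(w,m,z,X):
    m=cv2.morphologyEx(m.astype(np.uint8),cv2.MORPH_OPEN,np.ones((3,3)))
    n,l,st,ce=cv2.connectedComponentsWithStats(m); g=proj(w,[[*X,z]])[0]
    i=min([j for j in range(1,n) if st[j,4]>200],key=lambda j:np.linalg.norm(ce[j]-g))
    cs,_=cv2.findContours((l==i).astype(np.uint8),0,1); e=cv2.minEnclosingCircle(max(cs,key=len)); el=cv2.fitEllipse(max(cs,key=len))
    print('bbox',st[i],'cent',ce[i],'guess',g,'ell',el); return atz(w,*el[0],z)
E
python3 - <<'E'
from blob import *
w=snap('wrist','w5');P=[]
for i in range(4): P.append(observe()['tcp_pos']); camera('side')
print(np.mean(P,0))
h=cv2.cvtColor(w['color'],cv2.COLOR_RGB2HSV).astype(int)
print(h[tuple(np.round(proj(w,[[.5655,.2223,.014]])[0][::-1]).astype(int))])
print(blob(w,(h[...,1]<60)&(h[...,2]>140),.014,(.5655,.2223)))
E
```

```text
[0.56375454 0.22108026 0.13841685]
[ 90   1 254]
bbox [ 255  182   54   53 2260] cent [281.24247788 207.67566372] guess [279.21880342 206.40070664] ell ((281.24737548828125, 207.68038940429688), (51.85504150390625, 53.66364669799805), 105.61619567871094)
[0.56701071 0.22124956 0.014     ]
```

>>> arm_command(plan=[[[0,0,0],[-0.4,0.9,40],1],[[0,0,0],[0,0,40],1],[[0,0,0],[0,0,40],1],[[0,0,0],[0,0,20],0.6],[[0,0,0],[0,0,0],-1]])

```text
time_s: 6.73
tcp_pos: [0.5624, 0.2187, -0.0048]
tcp_rot: [-0.002, 0.719, 0.695, -0.004]
ft_force: [0.0, 1.1, -0.2]
width: 0.749
```

>>> arm_command(plan=[[[0,0,0],[0,0,0],-1],[[0,0,0],[0,0,0],-1],[[0,0,0],[0,0,0],-1],[[0,0,0],[0,0,0],-1],[[0,0,0],[0,0,0],-1]], force=30)

```text
time_s: 7.15
tcp_pos: [0.567, 0.2219, 0.002]
tcp_rot: [0.001, 0.719, 0.695, 0.001]
ft_force: [-0.6, 0.4, -0.4]
width: 0.477
```

>>> arm_command(plan=[[[0,0,0],[0,0,0],-1],[[0,0,0],[0,0,-30],-1],[[0,0,0],[0,0,-40],-1],[[0,0,0],[0,0,-40],-1],[[0,0,0],[0,0,-20],-1]])

```text
time_s: 7.57
tcp_pos: [0.5686, 0.2226, 0.1358]
tcp_rot: [0.002, 0.719, 0.695, 0.003]
ft_force: [1.0, 1.0, 0.5]
width: 0.474
```

>>> arm_command(plan=[[[0,0,0],[-38.7,6.5,0],-1],[[0,0,0],[-38.7,6.5,0],-1],[[0,0,0],[-38.7,6.5,0],-1],[[0,0,0],[-38.7,6.5,0],-1],[[0,0,0],[-38.7,6.5,0],-1]])

```text
time_s: 7.98
tcp_pos: [0.5918, 0.0257, 0.1309]
tcp_rot: [0.0, 0.718, 0.696, 0.0]
ft_force: [0.2, -0.1, -1.0]
width: 0.472
```

>>> arm_command(plan=[[[0,0,0],[-38.8,6.3,0],-1],[[0,0,0],[0,0,20],-1],[[0,0,0],[0,0,0],-1],[[0,0,0],[0,0,0],-1]])

```text
time_s: 8.32
tcp_pos: [0.5952, -0.0119, 0.1092]
tcp_rot: [-0.002, 0.719, 0.695, -0.001]
ft_force: [-0.4, -0.3, -0.1]
width: 0.473
```

Run:
```python
from blob import *
w=snap('wrist','w6');P=[]
for i in range(5): P.append(observe()['tcp_pos']); camera('side')
print(np.mean(P,0),observe()['width'])
W=cv2.resize(w['color'][:,:,::-1],None,fx=1.42,fy=1.42,interpolation=cv2.INTER_CUBIC)
t=np.linspace(0,2*np.pi,100)
for z in(.124,.110):
    c=np.c_[.5969+.021*np.cos(t),-.0105+.021*np.sin(t),z+0*t]; p=proj(w,c)*1.42; print(z,p.min(0),p.max(0))
cv2.imwrite('pics/w6c.png',W)
```

```text
[ 0.5968475  -0.01073675  0.11072692] 0.4729889050938136
0.124 [318.16554672 347.65992455] [470.96558444 484.49683704]
0.11 [324.65225301 329.86271474] [464.24261204 456.67055528]
```

View pics/w6c.png

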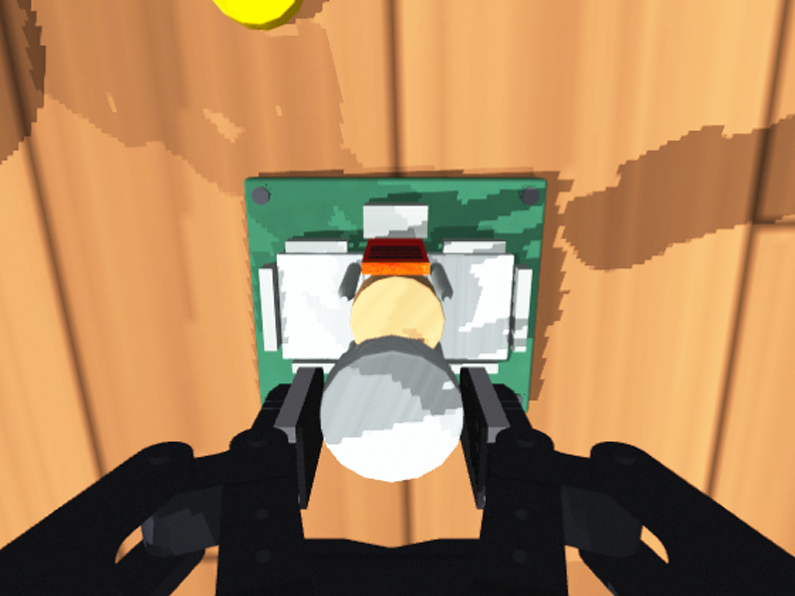

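Run:
```python
from h import *
k=795/560
a=np.radians(-1.9);R=np.array([[np.cos(a),-np.sin(a)],[np.sin(a),np.cos(a)]])
def rel(f,pts):
    w=load(f)
    for n,u,v,z in pts: print(f,n,np.round(atz(w,u/k,v/k,z)[:2]@R*1000,1))
rel('w4',[('body',387,299,.038),('catch+',384.5,255,.074),('catch-',385,387,.074),('trayT',385,241,.018),('trayB',386,335,.018)])
rel('w6',[('spacerBot',392,481,.124),('spacerbotrim',392,336,.110),('catch+',396.5,275,.074),('body',397.5,316,.038),('trayT',397,254,.018),('trayB',397,360,.018)])
```

```text
w4 body [597.9   9. ]
w4 catch+ [597.1  38.4]
w4 catch- [597.1 -21.5]
w4 trayT [596.9  34.6]
w4 trayB [597.3 -17.4]
w6 spacerBot [596.2 -10.6]
w6 spacerbotrim [596.3  28.4]
w6 catch+ [597.8  38. ]
w6 body [598.5  11.1]
w6 trayT [598.4  34.5]
w6 trayB [598.4 -17.9]
```

>>> arm_command(plan=[[[0,0,0],[-0.8,0,12],-1],[[0,0,0],[0,0,12],-1],[[0,0,0],[0,0,10],-1],[[0,0,0],[0,0,10],-1],[[0,0,0],[0,0,8],-1]])

```text
time_s: 9.03
tcp_pos: [0.5956, -0.0125, 0.056]
tcp_rot: [-0.001, 0.719, 0.695, -0.001]
ft_force: [0.1, -0.2, -0.6]
width: 0.473
```

>>> arm_command(plan=[[[0,0,0],[0,0,8],-1],[[0,0,0],[0,0,6],-1],[[0,0,0],[0,0,4],-1],[[0,0,0],[0,0,2],-1],[[0,0,0],[0,0,0],-1]])

```text
time_s: 9.45
tcp_pos: [0.5963, -0.0127, 0.0396]
tcp_rot: [-0.001, 0.719, 0.695, -0.001]
ft_force: [-4.5, -0.3, 8.4]
width: 0.476
```

Run:
```python
from h import *
P=[];F=[]
for i in range(6): o=observe();P.append(o['tcp_pos']);F.append(o['ft_force']); camera('side')
print(np.mean(P,0),np.mean(F,0))
```

```text
[ 0.59630897 -0.01272889  0.03961757] [-4.16843904  0.33092525  8.09034629]
```

>>> arm_command(plan=[[[0,0,0],[0,0,-1],-1],[[0,0,0],[0,0,0],-0.05],[[0,0,0],[0,0,0],0.3],[[0,0,0],[0,0,0],0.3],[[0,0,0],[0,0,0],0.3]])

```text
time_s: 10.17
tcp_pos: [0.597, -0.0127, 0.0391]
tcp_rot: [0.0, 0.719, 0.695, 0.0]
ft_force: [0.5, 0.7, -0.4]
width: 0.65
```

>>> arm_command(plan=[[[0,0,0],[0,0,0],0.3],[[0,0,0],[0,0,-20],0.3],[[0,0,0],[0,0,-35],0.3],[[0,0,0],[0,0,-40],0.3],[[0,0,0],[0,0,-10],0.6]])

```text
time_s: 10.58
tcp_pos: [0.6013, -0.013, 0.1507]
tcp_rot: [0.004, 0.719, 0.695, 0.004]
ft_force: [1.4, -0.5, 1.1]
width: 0.776
```

>>> arm_command(plan=[[[0,0,0],[0,0,0],1],[[0,0,0],[0,0,0],1],[[0,0,0],[0,0,0],1]])

```text
time_s: 10.83
tcp_pos: [0.5954, -0.0126, 0.1426]
tcp_rot: [-0.001, 0.719, 0.695, -0.001]
ft_force: [0.4, 0.6, -0.6]
width: 0.999
```

Run:
```python
from blob import *
w=snap('wrist','w7');o=observe();print(o['tcp_pos'],o['tcp_rot'])
k=1.42
m=cv2.cvtColor(w['color'],cv2.COLOR_RGB2HSV)
W=w['color']
t=np.linspace(0,2*np.pi,60)
g=proj(w,[[.597,-.012,.052]])[0];print(g)
u,v=map(int,g); c=W[v-60:v+60,u-80:u+80,::-1]
S=snap('side','s7');q=proj(S,[[.597,-.012,.05]])[0].astype(int)
cs=S['color'][q[1]-45:q[1]+45,q[0]-60:q[0]+60,::-1]
cv2.imwrite('pics/w7c.png',np.hstack([cv2.resize(c,(480,360),interpolation=cv2.INTER_CUBIC),cv2.resize(cs,(320,240),interpolation=cv2.INTER_CUBIC).repeat(1,0) if 0 else cv2.copyMakeBorder(cv2.resize(cs,(320,240),interpolation=cv2.INTER_CUBIC),0,120,0,0,0)]))
print('crop origin',u-80,v-60,'scale 3')
```

```text
[ 0.59504561 -0.01257114  0.14200022] [-0.00160184  0.7187592   0.6952559  -0.00137026]
[277.2062591  217.28787764]
crop origin 197 157 scale 3
```

View pics/w7c.png

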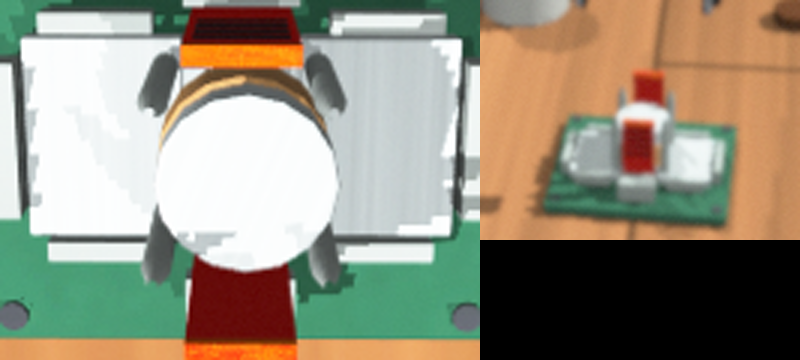

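>>> arm_command(plan=[[[0,0,0],[-34.7,-16.4,0],1],[[0,0,0],[-34.7,-16.4,0],1],[[0,0,0],[-34.7,-16.4,0],1],[[0,0,0],[-34.7,-16.4,0],1],[[0,0,0],[-34.7,-16.4,0],1]])

```text
time_s: 11.35
tcp_pos: [0.507, -0.184, 0.1424]
tcp_rot: [-0.002, 0.718, 0.696, -0.001]
ft_force: [0.2, -0.4, -1.2]
width: 1.003
```

>>> arm_command(plan=[[[0,0,0],[-34.7,-16.4,0],1],[[0,0,0],[-34.8,-16.4,0],1],[[0,0,0],[0,0,0],1],[[0,0,0],[0,0,0],1],[[0,0,0],[0,0,0],1]])

```text
time_s: 11.77
tcp_pos: [0.4733, -0.2512, 0.1429]
tcp_rot: [-0.001, 0.719, 0.695, -0.0]
ft_force: [0.4, 0.3, -0.2]
width: 1.001
```

Run:
```python
from blob import *
camera('side');camera('side')
w=snap('wrist','w8');P=[]
for i in range(5): P.append(observe()['tcp_pos']); camera('side')
print(np.mean(P,0),np.array(P).std(0))
h=cv2.cvtColor(w['color'],cv2.COLOR_RGB2HSV).astype(int)
g=np.round(proj(w,[[.474,-.252,.014]])[0]).astype(int);print(h[g[1],g[0]],g)
print(blob(w,(h[...,2]<150)&(h[...,1]>90),.014,(.474,-.252)))
s=load('side0');c=load('scene0')
print('mallet head',[atz(s,u,v,0) for u,v in((285,181),(308,179))],'handle',atz(c,148,225,.03),atz(c,145,205,.03),'mug',atz(c,228,290,0),'mallet head near',atz(c,178,256,0),atz(c,140,268,0))
```

```text
[ 0.47448534 -0.25052403  0.14395226] [7.41993174e-05 1.82560305e-04 2.00979551e-04]
[ 11 175 149] [275 205]
bbox [ 252  174   54   58 2111] cent [280.02936997 201.46044529] guess [274.76660187 205.31051427] ell ((281.2837829589844, 200.20204162597656), (49.20790481567383, 55.50645065307617), 45.65724182128906)
[ 0.47915283 -0.24808503  0.014     ]
mallet head [array([ 0.60124794, -0.37513733,  0.        ]), array([ 0.53930936, -0.39191016,  0.        ])] handle [ 0.48746588 -0.43825241  0.03      ] [ 0.39973029 -0.43994552  0.03      ] mug [ 0.74823617 -0.26964642  0.        ] mallet head near [ 5.97887962e-01 -3.74266050e-01 -1.11022302e-16] [ 0.61262936 -0.474211    0.        ]
```

Run:
```python
from blob import *
w=load('w8');h=cv2.cvtColor(w['color'],cv2.COLOR_RGB2HSV).astype(int)
for v in(185,200,215): print(v,[tuple(h[v,u]) for u in range(244,314,5)])
print('col',[(v,*h[v,278]) for v in range(164,244,4)])
```

```text
185 [(np.int64(14), np.int64(148), np.int64(231)), (np.int64(13), np.int64(153), np.int64(198)), (np.int64(13), np.int64(150), np.int64(197)), (np.int64(12), np.int64(160), np.int64(142)), (np.int64(11), np.int64(169), np.int64(128)), (np.int64(11), np.int64(176), np.int64(136)), (np.int64(10), np.int64(173), np.int64(140)), (np.int64(10), np.int64(171), np.int64(139)), (np.int64(11), np.int64(173), np.int64(150)), (np.int64(11), np.int64(171), np.int64(119)), (np.int64(12), np.int64(163), np.int64(72)), (np.int64(13), np.int64(159), np.int64(148)), (np.int64(13), np.int64(156), np.int64(149)), (np.int64(12), np.int64(152), np.int64(151))]
200 [(np.int64(15), np.int64(149), np.int64(230)), (np.int64(13), np.int64(153), np.int64(200)), (np.int64(12), np.int64(177), np.int64(134)), (np.int64(11), np.int64(175), np.int64(149)), (np.int64(11), np.int64(172), np.int64(148)), (np.int64(11), np.int64(174), np.int64(148)), (np.int64(11), np.int64(171), np.int64(140)), (np.int64(11), np.int64(174), np.int64(152)), (np.int64(12), np.int64(174), np.int64(136)), (np.int64(11), np.int64(169), np.
[... 1169 characters left out ...]
4(10), np.int64(171), np.int64(139)), (192, np.int64(10), np.int64(170), np.int64(141)), (196, np.int64(11), np.int64(175), np.int64(149)), (200, np.int64(11), np.int64(174), np.int64(148)), (204, np.int64(10), np.int64(171), np.int64(139)), (208, np.int64(10), np.int64(174), np.int64(148)), (212, np.int64(11), np.int64(176), np.int64(151)), (216, np.int64(11), np.int64(173), np.int64(140)), (220, np.int64(11), np.int64(172), np.int64(145)), (224, np.int64(11), np.int64(172), np.int64(150)), (228, np.int64(11), np.int64(172), np.int64(142)), (232, np.int64(13), np.int64(153), np.int64(208)), (236, np.int64(13), np.int64(150), np.int64(220)), (240, np.int64(13), np.int64(150), np.int64(219))]
```

Saturation over 164 separates the disc's top face cleanly.

Run:
```python
from blob import *
w=load('w8');h=cv2.cvtColor(w['color'],cv2.COLOR_RGB2HSV).astype(int)
print(blob(w,(h[...,1]>163)&(h[...,2]>100)&(h[...,2]<170),.014,(.474,-.252)))
```

```text
bbox [ 251  182   52   50 2058] cent [276.56122449 206.53401361] guess [274.76660187 205.31051427] ell ((276.55517578125, 206.52880859375), (49.13340759277344, 51.54441833496094), 98.03609466552734)
[ 0.47535169 -0.25302163  0.014     ]
```

>>> arm_command(plan=[[[0,0,0],[-2.4,0.3,40],1],[[0,0,0],[0,0,40],1],[[0,0,0],[0,0,40],1],[[0,0,0],[0,0,24],0.6],[[0,0,0],[0,0,0],0.4]])

```text
time_s: 12.58
tcp_pos: [0.4695, -0.2508, -0.0052]
tcp_rot: [-0.006, 0.719, 0.695, -0.001]
ft_force: [-0.8, 0.5, -1.0]
width: 0.749
```

>>> arm_command(plan=[[[0,0,0],[0,0,0],0.2],[[0,0,0],[0,0,0],-1],[[0,0,0],[0,0,0],-1],[[0,0,0],[0,0,0],-1],[[0,0,0],[0,0,0],-1]], force=30)

```text
time_s: 13.0
tcp_pos: [0.4758, -0.2551, 0.0022]
tcp_rot: [0.002, 0.719, 0.695, 0.0]
ft_force: [-0.1, -0.1, -0.2]
width: 0.473
```

>>> arm_command(plan=[[[0,0,0],[0,0,0],-1],[[0,0,0],[0,0,0],-1],[[0,0,0],[0,0,-30],-1],[[0,0,0],[0,0,-40],-1],[[0,0,0],[0,0,-40],-1]])

```text
time_s: 13.42
tcp_pos: [0.4727, -0.2532, 0.1101]
tcp_rot: [-0.002, 0.719, 0.695, -0.0]
ft_force: [-0.0, -0.0, -0.3]
width: 0.479
```

>>> arm_command(plan=[[[0,0,0],[35.1,16.4,0],-1],[[0,0,0],[35.1,16.4,0],-1],[[0,0,0],[35.1,16.4,0],-1],[[0,0,0],[35.1,16.4,0],-1],[[0,0,0],[35.1,16.4,0],-1]])

```text
time_s: 13.83
tcp_pos: [0.5625, -0.08, 0.1106]
tcp_rot: [0.0, 0.719, 0.695, 0.0]
ft_force: [-0.1, -0.5, -0.1]
width: 0.473
```

>>> arm_command(plan=[[[0,0,0],[35.1,16.4,0],-1],[[0,0,0],[35.0,16.1,0],-1],[[0,0,0],[0,0,0],-1],[[0,0,0],[0,0,0],-1],[[0,0,0],[0,0,0],-1]])

```text
time_s: 14.25
tcp_pos: [0.5962, -0.0125, 0.1099]
tcp_rot: [-0.0, 0.718, 0.696, -0.001]
ft_force: [0.0, -0.4, -0.3]
width: 0.472
```

Run:
```python
from blob import *
camera('side');camera('side');camera('side')
w=snap('wrist','w9');P=[]
for i in range(4): P.append(observe()['tcp_pos']); camera('side')
print(np.mean(P,0),observe()['tcp_rot'])
h=cv2.cvtColor(w['color'],cv2.COLOR_RGB2HSV).astype(int)
a=np.radians(-1.9);R=np.array([[np.cos(a),-np.sin(a)],[np.sin(a),np.cos(a)]])
X=blob(w,(h[...,1]>150)&(h[...,2]>50)&(h[...,2]<175)&(h[...,0]<14)&(h[...,0]>8),.124,(.597,-.0105));print('disc',X[:2]@R*1000)
# orange top of +y catch
m=((h[...,0]<16)&(h[...,1]>200)&(h[...,2]>180)).astype(np.uint8); m[:150]=0
n,l,st,ce=cv2.connectedComponentsWithStats(m)
for j in range(1,n):
    if st[j,4]>60: print('orange',st[j],ce[j],atz(w,*ce[j],.074)[:2]@R*1000)
t=np.linspace(0,2*np.pi,100)
for z in(.124,.110):
    c=np.c_[.5969+.021*np.cos(t),-.0105+.021*np.sin(t),z+0*t]; p=proj(w,c); print(z,p.min(0),p.max(0))
print('col', [(v,*h[v,276]) for v in range(228,350,5)])
```

```text
[ 0.59636593 -0.01374451  0.11023374] [-1.34725008e-05  7.19233645e-01  6.94768280e-01 -2.78682750e-05]
bbox [ 226  244  100   94 6938] cent [274.5461228  288.12741424] guess [275.89349699 289.69490178] ell ((273.5379638671875, 287.2000732421875), (87.31394958496094, 99.13787078857422), 73.40090942382812)
disc [596.1028765   10.38479372]
orange [252 181  48   7  94] [273.41489362 182.10638298] [595.86006189  41.78251848]
orange [264 185  30   5  69] [275.92753623 187.56521739] [597.10566865  38.99973001]
0.124 [221.93256138 239.34251243] [329.36785243 335.9589409 ]
0.11 [226.58781606 227.28819476] [324.74950014 316.79659041]
col [(228, np.int64(0), np.int64(0), np.int64(255)), (233, np.int64(90), np.int64(2), np.int64(252)), (238, np.int64(10), np.int64(156), np.int64(49)), (243, np.int64(12), np.int64(153), np.int64(50)), (248, np.int64(11), np.int64(163), np.int64(75)), (253, np.int64(10), np.int64(157), np.int64(73)), (258, np.int64(11), np.int64(162), np.int64(74)), (263, np.int64(11), np.int64(159), np.int64(72)), (268, np.int64(9), np.int64(157), np.int64(81)), (273, np.int64(11), np.int64(171), np.int64(103)), (278, np.int64(11), np.int64(168), np.int64(103)), (283, np.int64(10), np.int64(168), np.int64(102)), (288, np.int64(12), np.int64(169), np.int64(101)), (293, np.int64(11), np.int64(166), np.int64(106)), (298, np.int64(11), np.int64(169), np.int64(107)), (303, np.int64(12), np.int64(171), np.int64(171)), (308, np.int64(11), np.int64(174), np.int64(155)), (313, np.int64(11), np.int64(172), np.int64(169)), (318, np.int64(11), np.int64(170), np.int64(175)), (323, np.int64(11), np.int64(170), np.int64(171)), (328, np.int64(11), np.int64(168), np.int64(165)), (333, np.int64(12), np.int64(168), np.int64(165)), (338, np.int64(15), np.int64(141), np.int64(239)), (343, np.int64(16), np.int64(140), np.int64(239)), (348, np.int64(15), np.int64(140), np.int64(240))]
```

Run:
```python
from h import *
w=load('w9');C=w['color'].astype(int)
for u in(268,276,284): print(u,[(v,*C[v,u].tolist()) for v in range(170,200,2)])
for u in(262,290): print('bot',u,[(v,*C[v,u].tolist()) for v in range(326,342,2)])
print('row188',[(u,*C[187,u].tolist()) for u in range(246,306,3)])
print('row disc290',[(u,*C[290,u].tolist()) for u in list(range(216,240,3))+list(range(314,336,3))])
```

```text
268 [(170, 46, 21, 22), (172, 34, 19, 20), (174, 48, 15, 17), (176, 60, 14, 15), (178, 85, 17, 19), (180, 123, 47, 7), (182, 254, 154, 4), (184, 255, 163, 7), (186, 254, 148, 6), (188, 255, 112, 20), (190, 141, 94, 58), (192, 137, 102, 67), (194, 253, 235, 168), (196, 149, 142, 130), (198, 116, 123, 123)]
276 [(170, 47, 21, 22), (172, 36, 18, 20), (174, 51, 17, 19), (176, 59, 12, 14), (178, 85, 19, 20), (180, 123, 45, 7), (182, 255, 129, 19), (184, 255, 147, 16), (186, 254, 69, 21), (188, 255, 152, 14), (190, 130, 90, 53), (192, 250, 222, 149), (194, 177, 151, 125), (196, 111, 118, 119), (198, 112, 117, 119)]
284 [(170, 45, 19, 21), (172, 46, 20, 19), (174, 49, 18, 19), (176, 61, 16, 17), (178, 85, 17, 18), (180, 124, 46, 6), (182, 254, 156, 6), (184, 255, 177, 21), (186, 255, 170, 16), (188, 254, 157, 3), (190, 121, 83, 50), (192, 150, 113, 73), (194, 162, 129, 91), (196, 111, 118, 119), (198, 110, 116, 116)]
bot 262 [(326, 162, 93, 55), (328, 164, 96, 55), (330, 167, 98, 55), (332, 164, 97, 54), (334, 192, 119, 69), (336, 244, 183, 112), (338, 244, 182, 111), (340, 244, 184, 112)]

[... 216 characters left out ...]
 93), (252, 219, 121, 46), (255, 254, 160, 5), (258, 254, 160, 8), (261, 254, 159, 6), (264, 255, 174, 15), (267, 255, 165, 13), (270, 255, 127, 23), (273, 255, 115, 24), (276, 254, 71, 20), (279, 255, 125, 18), (282, 255, 176, 15), (285, 255, 149, 16), (288, 255, 162, 17), (291, 255, 152, 13), (294, 255, 151, 15), (297, 255, 154, 26), (300, 226, 137, 59), (303, 88, 93, 92)]
row disc290 [(216, 20, 21, 21), (219, 19, 19, 18), (222, 21, 20, 22), (225, 56, 37, 26), (228, 99, 57, 34), (231, 102, 60, 37), (234, 100, 57, 33), (237, 94, 56, 34), (314, 143, 83, 49), (317, 144, 82, 47), (320, 142, 82, 48), (323, 134, 78, 47), (326, 68, 46, 36), (329, 19, 18, 19), (332, 18, 15, 16), (335, 18, 15, 19)]
```

Run:
```python
from h import *
w=load('w9')
a=np.radians(-1.9);R=np.array([[np.cos(a),-np.sin(a)],[np.sin(a),np.cos(a)]])
y=lambda u,v,z:(atz(w,u,v,z)[:2]@R*1000).round(2)
print('catch',y(276,189.3,.074)-[0,30],y(276,180.5,.074)-[0,34],'disc',y(275.8,336.5,.124)+[0,19.8],y(275.8,236.5,.110)-[0,20])
h=cv2.cvtColor(w['color'],cv2.COLOR_RGB2HSV).astype(int)
print([(v,*w['color'][v,276].tolist()) for v in range(222,244,2)])
```

```text
catch [597.14   8.11] [597.15   8.59] disc [596.94   7.84] [597.02   6.26]
[(222, 255, 255, 255), (224, 255, 255, 255), (226, 255, 255, 255), (228, 255, 255, 255), (230, 255, 255, 255), (232, 255, 255, 255), (234, 144, 145, 142), (236, 47, 28, 18), (238, 49, 29, 19), (240, 49, 28, 19), (242, 48, 28, 16)]
```

>>> arm_command(plan=[[[0,0,0],[0.9,0.2,15],-1],[[0,0,0],[0,0,12],-1],[[0,0,0],[0,0,8],-1],[[0,0,0],[0,0,6],-1],[[0,0,0],[0,0,5],-1]])

```text
time_s: 15.07
tcp_pos: [0.5963, -0.0117, 0.063]
tcp_rot: [-0.001, 0.719, 0.695, -0.001]
ft_force: [-1.0, 0.6, -0.9]
width: 0.471
```

>>> arm_command(plan=[[[0,0,0],[0,0,4],-1],[[0,0,0],[0,0,3],-1],[[0,0,0],[0,0,2],-1],[[0,0,0],[0,0,2],-1],[[0,0,0],[0,0,0],-1]])

```text
time_s: 15.48
tcp_pos: [0.5977, -0.0116, 0.0539]
tcp_rot: [0.0, 0.719, 0.695, 0.0]
ft_force: [-0.2, -0.3, -0.5]
width: 0.472
```

Run:
```python
from h import *
P=[];F=[]
for i in range(6): o=observe();P.append(o['tcp_pos']);F.append(o['ft_force']); camera('side')
print(np.mean(P,0),np.mean(F,0),o['ft_torque'])
```

```text
[ 0.59766525 -0.01160866  0.0538253 ] [-0.36830538  0.28408075  1.15233688] [ 0.00122995 -0.06418804 -0.02520976]
```

>>> arm_command(plan=[[[0,0,0],[0,0,1],-1],[[0,0,0],[0,0,0],-1],[[0,0,0],[0,0,0],-1],[[0,0,0],[0,0,0],-0.05],[[0,0,0],[0,0,0],0.3]])

```text
time_s: 16.2
tcp_pos: [0.5975, -0.0116, 0.0529]
tcp_rot: [0.0, 0.719, 0.695, 0.0]
ft_force: [0.1, -0.3, -0.5]
width: 0.596
```

>>> arm_command(plan=[[[0,0,0],[0,0,0],0.3],[[0,0,0],[0,0,0],0.3],[[0,0,0],[0,0,-20],0.3],[[0,0,0],[0,0,-35],0.3],[[0,0,0],[0,0,-35],0.3]])

```text
time_s: 16.62
tcp_pos: [0.5949, -0.0114, 0.1407]
tcp_rot: [-0.002, 0.719, 0.695, -0.002]
ft_force: [0.8, -0.2, 0.3]
width: 0.645
```

>>> arm_command(plan=[[[0,0,0],[0,0,0],1],[[0,0,0],[0,0,0],1],[[0,0,0],[0,0,0],1],[[0,0,0],[0,0,0],1]])

```text
time_s: 16.95
tcp_pos: [0.5955, -0.0114, 0.1404]
tcp_rot: [-0.001, 0.719, 0.695, -0.001]
ft_force: [-0.2, -0.0, 0.3]
width: 0.999
```

Run:
```python
from h import *
camera('side');camera('side');camera('side')
w=snap('wrist','w10');o=observe();print(o['tcp_pos'],o['tcp_rot'])
u,v=map(int,proj(w,[[.597,-.012,.06]])[0]);print('origin',u-90,v-65)
c=w['color'][v-65:v+70,u-90:u+90,::-1]
cv2.imwrite('pics/w10c.png',cv2.resize(c,None,fx=4,fy=4,interpolation=cv2.INTER_CUBIC))
```

```text
[ 0.59598472 -0.01150533  0.14064469] [-0.00114008  0.71873876  0.69527863 -0.00096217]
origin 186 158
```

View pics/w10c.png

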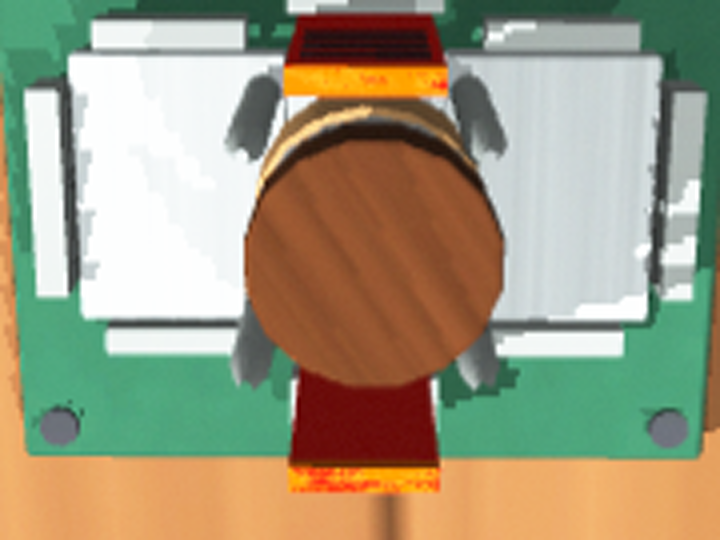

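The dark disc sits flat between the pins at (374,262) in the crop, with the stack square. Next I turn the jaws 90° onto the catches.

>>> arm_command(plan=[[[0,0,6.92],[0,0,0],1],[[0,0,6.92],[0,0,0],1],[[0,0,6.92],[0,0,0],1],[[0,0,6.92],[0,0,0],1],[[0,0,6.92],[0,0,0],1]])

```text
time_s: 17.57
tcp_pos: [0.5966, -0.0116, 0.1414]
tcp_rot: [-0.0, 0.894, 0.447, -0.001]
ft_force: [-0.1, 0.3, -0.7]
width: 1.001
```

>>> arm_command(plan=[[[0,0,6.92],[0,0,0],1],[[0,0,6.92],[0,0,0],1],[[0,0,6.92],[0,0,0],1],[[0,0,6.92],[0,0,0],1],[[0,0,6.92],[0,0,0],1]])

```text
time_s: 17.98
tcp_pos: [0.5966, -0.0116, 0.1414]
tcp_rot: [-0.0, 0.987, 0.161, -0.001]
ft_force: [0.4, 0.3, 0.2]
width: 1.0
```

>>> arm_command(plan=[[[0,0,6.92],[0,0,0],1],[[0,0,6.92],[0,0,0],1],[[0,0,6.92],[0,0,0],1],[[0,0,0],[0,0,0],1],[[0,0,0],[0,0,0],1]])

```text
time_s: 18.4
tcp_pos: [0.5967, -0.0116, 0.1416]
tcp_rot: [-0.0, 1.0, -0.015, -0.001]
ft_force: [-0.3, 0.3, -0.5]
width: 0.996
```

Run:
```python
from h import *
from scipy.spatial.transform import Rotation as Ro
for i in range(4): camera('side')
w=snap('wrist','w11')
P=[]
for i in range(4): o=observe();P.append(o['tcp_pos']); camera('side')
q=o['tcp_rot'];M=Ro.from_quat([*q[1:],q[0]]).as_matrix()
print(np.mean(P,0),M.round(3).tolist(),o['joint_positions'].round(2))
h=cv2.cvtColor(w['color'],cv2.COLOR_RGB2HSV).astype(int)
m=((h[...,0]<18)&(h[...,1]>200)&(h[...,2]>190)).astype(np.uint8)
n,l,st,ce=cv2.connectedComponentsWithStats(m)
for j in range(1,n):
    if st[j,4]>40: print(st[j],ce[j],atz(w,*ce[j],.074))
```

```text
[ 0.5970847  -0.01160179  0.14224289] [[0.999, -0.032, 0.0], [-0.032, -0.999, -0.0], [0.0, 0.0, -1.0]] [-0.09  0.35  1.77 -0.    1.02  1.51]
[327 209   8  36 231] [330.4978355  226.92640693] [ 0.59629225 -0.04331086  0.074     ]
```

Run:
```python
from h import *
w=load('w11');C=w['color'].astype(int)
print(proj(w,[[.598,.0205,.074],[.598,-.0115,.074]]))
for v in (218,226,234): print(v,[(u,*C[v,u].tolist()) for u in list(range(206,236,2))+list(range(320,344,2))])
# finger inner edges
for v in(300,320): print(v,[(u,C[v,u].tolist()) for u in range(150,410,6) if C[v,u].sum()<150][:40][0:1],[u for u in range(100,460,3) if C[v,u].sum()<120])
```

```text
[[225.78146954 227.38428859]
 [278.2384436  225.82759893]]
218 [(206, 66, 140, 106), (208, 67, 140, 104), (210, 67, 139, 104), (212, 127, 176, 155), (214, 222, 229, 227), (216, 224, 231, 230), (218, 219, 229, 227), (220, 223, 229, 227), (222, 231, 225, 213), (224, 255, 164, 0), (226, 255, 164, 0), (228, 255, 167, 5), (230, 154, 38, 8), (232, 156, 16, 12), (234, 153, 14, 12), (320, 83, 9, 9), (322, 81, 8, 5), (324, 82, 9, 8), (326, 81, 11, 6), (328, 248, 65, 21), (330, 255, 40, 27), (332, 255, 41, 28), (334, 254, 85, 69), (336, 243, 248, 245), (338, 241, 246, 244), (340, 242, 247, 246), (342, 245, 249, 248)]
226 [(206, 71, 149, 113), (208, 69, 144, 109), (210, 69, 148, 110), (212, 68, 144, 109), (214, 65, 142, 106), (216, 67, 143, 107), (218, 67, 145, 109), (220, 68, 145, 109), (222, 98, 144, 106), (224, 255, 180, 20), (226, 255, 113, 27), (228, 255, 173, 14), (230, 156, 51, 11), (232, 156, 17, 14), (234, 148, 15, 11), (320, 83, 38, 29), (322, 81, 10, 8), (324, 82, 12, 8), (326, 80, 10, 6), (328, 255, 72, 29), (330, 255, 41, 28), (332, 255, 45, 32), (334, 250, 93, 65), (336, 82, 173, 
[... 286 characters left out ...]
26, 255, 166, 5), (228, 255, 157, 28), (230, 202, 88, 8), (232, 156, 17, 12), (234, 44, 71, 55), (320, 82, 173, 132), (322, 81, 151, 113), (324, 82, 11, 10), (326, 102, 23, 8), (328, 255, 44, 33), (330, 255, 46, 34), (332, 255, 44, 31), (334, 215, 150, 89), (336, 83, 179, 135), (338, 85, 179, 136), (340, 85, 177, 137), (342, 84, 176, 132)]
300 [(150, [22, 22, 24])] [112, 115, 118, 121, 139, 142, 145, 148, 151, 154, 157, 160, 163, 166, 385, 388, 391, 394, 397, 400, 403, 406, 409, 412, 430, 433, 436]
320 [(150, [22, 21, 23])] [100, 103, 124, 127, 130, 133, 136, 139, 142, 145, 148, 151, 154, 157, 160, 163, 166, 385, 388, 391, 394, 397, 400, 403, 406, 409, 412, 415, 418, 421, 424, 448, 451, 454]
```

>>> arm_command(plan=[[[0,0,0],[-0.4,1.7,30],1],[[0,0,0],[0,0,30],1],[[0,0,0],[0,0,25],1],[[0,0,0],[0,0,15],1],[[0,0,0],[0,0,13],1]])

```text
time_s: 19.27
tcp_pos: [0.5954, -0.0132, 0.0273]
tcp_rot: [-0.0, 1.0, -0.016, -0.001]
ft_force: [-0.2, -0.0, -0.8]
width: 1.0
```

>>> arm_command(plan=[[[0,0,0],[0,0,0],1],[[0,0,0],[0,0,0],1],[[0,0,0],[0,0,0],1],[[0,0,0],[0,0,0],1]], force=60)

```text
time_s: 19.6
tcp_pos: [0.5983, -0.0134, 0.031]
tcp_rot: [0.0, 1.0, -0.016, 0.002]
ft_force: [-0.3, 0.6, 0.4]
width: 1.001
```

Run:
```python
from h import *
P=[];F=[]
for i in range(5): o=observe();P.append(o['tcp_pos']);F.append(o['ft_force']); camera('side')
print(np.mean(P,0),np.mean(F,0))
```

```text
[ 0.59791102 -0.01340013  0.030746  ] [ 0.14542207  0.36074418 -0.01200498]
```

>>> arm_command(plan=[[[0,0,0],[0,0,0],0.6],[[0,0,0],[0,0,0],0.5],[[0,0,0],[0,0,0],0.4],[[0,0,0],[0,0,0],0.3],[[0,0,0],[0,0,0],0.2]], force=50)

```text
time_s: 20.27
tcp_pos: [0.5973, -0.0134, 0.0313]
tcp_rot: [0.0, 1.0, -0.016, 0.0]
ft_force: [-3.5, -1.3, 9.0]
width: 0.606
```

>>> arm_command(plan=[[[0,0,0],[0,0,0],-1],[[0,0,0],[0,0,0],-1],[[0,0,0],[0,0,0],-1],[[0,0,0],[0,0,0],-1],[[0,0,0],[0,0,0],-1]])

```text
time_s: 20.68
tcp_pos: [0.5974, -0.0134, 0.0322]
tcp_rot: [0.0, 1.0, -0.016, 0.0]
ft_force: [-5.4, 0.8, 14.9]
width: 0.58
```

Run:
```python
from h import *
P=[];F=[]
for i in range(5): o=observe();P.append(o['tcp_pos']);F.append(o['ft_force']); camera('side')
print(np.mean(P,0),np.mean(F,0),o['ft_torque'],o['width'])
```

```text
[ 0.59739951 -0.01345159  0.03219348] [-5.00748116  0.17396897 15.3350241 ] [ 0.03652341  0.80401614 -0.08362868] 0.5776896402426634
```

>>> arm_command(plan=[[[0,0,0],[0,0,-2],-1],[[0,0,0],[0,0,-2],-1],[[0,0,0],[0,0,-3],-1],[[0,0,0],[0,0,-4],-1],[[0,0,0],[0,0,0],-1]], force=60)

```text
time_s: 21.35
tcp_pos: [0.5966, -0.0133, 0.0403]
tcp_rot: [-0.0, 1.0, -0.016, -0.0]
ft_force: [0.4, -0.3, -3.6]
width: 0.576
```

>>> arm_command(plan=[[[0,0,0],[0,0,-6],-1],[[0,0,0],[0,0,-10],-1],[[0,0,0],[0,0,-12],-1],[[0,0,0],[0,0,-12],-1],[[0,0,0],[0,0,-12],-1]])

```text
time_s: 21.77
tcp_pos: [0.5968, -0.0133, 0.094]
tcp_rot: [0.0, 1.0, -0.016, 0.0]
ft_force: [0.1, -1.0, -3.7]
width: 0.569
```

>>> arm_command(plan=[[[0,0,0],[0,0,-12],-1],[[0,0,0],[0,0,-10],-1],[[0,0,0],[0,0,-8],-1],[[0,0,0],[0,0,-4],-1],[[0,0,0],[0,0,0],-1]])

```text
time_s: 22.18
tcp_pos: [0.5976, -0.0134, 0.1278]
tcp_rot: [0.0, 1.0, -0.016, 0.001]
ft_force: [1.0, -0.3, -4.3]
width: 0.571
```

>>> arm_command(plan=[[[0,0,0],[0,0,0],-1],[[0,0,0],[0,0,0],-1],[[0,0,0],[0,0,0],-1],[[0,0,0],[0,0,0],-1],[[0,0,0],[0,0,0],-1]])

```text
time_s: 22.6
tcp_pos: [0.5962, -0.0132, 0.1256]
tcp_rot: [-0.0, 1.0, -0.016, -0.001]
ft_force: [0.0, -0.3, -3.4]
width: 0.574
```

Run:
```python
from h import *
s=snap('side','sF');w=snap('wrist','wF')
o=observe();print(o)
c=s['color'][150:300,200:360,::-1]; cv2.imwrite('pics/F.png',np.hstack([cv2.resize(c,(400,375),interpolation=cv2.INTER_CUBIC),cv2.resize(w['color'][...,::-1],(400,300))[0:300].copy() if 0 else cv2.copyMakeBorder(cv2.resize(w['color'][...,::-1],(400,300)),0,75,0,0,0)]))
# level / lift check from side view: catch orange top and tray
h=cv2.cvtColor(s['color'],cv2.COLOR_RGB2HSV).astype(int)
h0=load('s7')
for f in('s7','sF'):
    C=load(f);H=cv2.cvtColor(C['color'],cv2.COLOR_RGB2HSV).astype(int)
    m=((H[...,0]<4)|(H[...,0]>176))&(H[...,1]>190)&(H[...,2]>110); m[:150]=0;m[300:]=0;m[:,:220]=0;m[:,340:]=0
    n,l,st,ce=cv2.connectedComponentsWithStats(m.astype(np.uint8));print(f,[(st[j].tolist(),ce[j].round(1).tolist()) for j in range(1,n) if st[j,4]>25])
print(proj(s,[[.5969,.0222,.055],[.5969,.0222,.135]]))
```

```text
{'time_s': 22.7, 'joint_positions': array([-9.52353760e-02,  3.72893279e-01,  1.77998593e+00,  2.08220270e-05,
        9.89422218e-01,  1.50800705e+00]), 'qvel': array([ 0.00074051, -0.00308439, -0.0017278 , -0.00094813,  0.0006012 ,
        0.0009422 ]), 'joint_efforts': array([-2.58500950e-04, -4.30315340e+01, -2.58031261e+01,  1.68363540e-04,
        1.08931912e-02,  4.32803445e-04]), 'tcp_pos': array([ 0.59641548, -0.01326864,  0.12586547]), 'tcp_rot': array([-3.66433010e-05,  9.99868254e-01, -1.62280558e-02, -3.52595724e-04]), 'ft_force': array([-0.42150116, -0.02355152, -3.57522886]), 'ft_torque': array([-0.02723637,  0.07598601,  0.0209932 ]), 'width': 0.5725349148095542}
s7 [([273, 229, 9, 8, 63], [277.0, 232.2]), ([268, 247, 10, 16, 123], [272.7, 255.1])]
sF [([269, 222, 10, 8, 68], [273.9, 225.5])]
[[273.36966941 252.18126755]
 [273.23740707 218.67875056]]
```

Run:
```python
from h import *
s=load('sF')
H=cv2.cvtColor(s['color'],cv2.COLOR_RGB2HSV).astype(int)
m=(H[...,1]<50)&(H[...,2]>110);m[:180]=0;m[290:]=0;m[:,:225]=0;m[:,330:]=0
n,l,st,ce=cv2.connectedComponentsWithStats(m.astype(np.uint8));print([(st[j].tolist(),ce[j].round(1).tolist()) for j in range(1,n) if st[j,4]>25])
M=np.array([[.9994,.033],[-.033,.9994]])
def pt(x,y,z): return [*(np.array([.5966,-.0132])+M@[x,y]),z]
for b in(.080,.090,.100,.104): print(b,proj(s,[pt(-.055,.026,b),pt(.055,.026,b),pt(-.055,.026,b+.008),pt(.055,.026,b+.008),pt(-.055,-.026,b+.008),pt(.055,-.026,b+.008)]).round(0).tolist())
for v in range(212,256,2): print(v,''.join('#' if m[v,u] else ('g' if 35<H[v,u,0]<95 and H[v,u,1]>80 else ('k' if H[v,u,2]<60 else ('r' if H[v,u,1]>190 else '.'))) for u in range(232,324)))
w=load('wF');H=cv2.cvtColor(w['color'],cv2.COLOR_RGB2HSV).astype(int)
for v in range(140,340,6): print(v,''.join('#' if H[v,u,1]<50 and H[v,u,2]>110 else ('g' if 35<H[v,u,0]<95 and H[v,u,1]>80 else ('k' if H[v,u,2]<45 else ('r' if H[v,u,1]>190 else ('b' if H[v,u,1]>163 else '.')))) for u in range(150,410,3)))
```

```text
[([225, 180, 22, 29, 599], [235.2, 193.2]), ([280, 196, 24, 35, 438], [291.0, 219.3]), ([247, 205, 21, 24, 326], [257.9, 219.5]), ([270, 240, 15, 8, 95], [277.2, 243.4]), ([254, 246, 14, 5, 64], [260.5, 247.9]), ([244, 248, 7, 15, 57], [247.0, 253.8]), ([287, 248, 13, 6, 64], [293.2, 250.1]), ([301, 252, 5, 15, 59], [303.0, 258.6]), ([250, 262, 13, 6, 61], [256.3, 264.8]), ([266, 264, 14, 11, 139], [272.5, 268.6]), ([284, 265, 14, 6, 66], [290.5, 267.4])]
0.08 [[301.0, 241.0], [246.0, 237.0], [301.0, 238.0], [246.0, 234.0], [303.0, 223.0], [250.0, 220.0]]
0.09 [[301.0, 237.0], [246.0, 233.0], [301.0, 234.0], [246.0, 230.0], [303.0, 219.0], [250.0, 216.0]]
0.1 [[301.0, 233.0], [246.0, 229.0], [301.0, 229.0], [246.0, 226.0], [303.0, 215.0], [250.0, 212.0]]
0.104 [[301.0, 231.0], [246.0, 227.0], [301.0, 228.0], [246.0, 224.0], [303.0, 214.0], [250.0, 210.0]]
212 ...................##########.######..kkkkkk..#.########....................................
214 ..................##################..kkkkkk..#..######################.....................
216 ..................################
[... 4329 characters left out ...]
bbbbbbbbbbbbbbbbbbbbbbbbbbbbbbrrrrrrrr#####kkkk.........
302 .....kkkkk#####rrrrrrrrbbbbbbbbbbbbbbbbbbbbbbbbbbbbbbbbbbbbbbbrrrrrrrr####.kkkk........
308 .kkkkkkkkkkkk#.rrrrrrrrbbbbbbbbbbbbbbbbbbbbbbbbbbbbbbbbbbbbbbbrrrrrrrr##kkkkkkkkkkk....
314 kkkk...kkkkkk..rrrrrrrrbbbbbbbbbbbbbbbbbbbbbbbbbbbbbbbbbbbbbb.rrrrrrrrkkkkkkkkk..kkkk..
320 kkkkkkkkkkkkkkkrrrrrrrrbbbbbbbbbbbbbbbbbbbbbbbbbbbbbbbbbbbbbbbrrrrrrrrkkkkkkkkkkkkkkkk.
326 kkkkkkkkkkkkkkkrrrrrrrrbbbbbbbbbbbbbbbbbbbbbbbbbbbbbbbbbbbbbbbrrrrrrrrkkkkkkkkkkkkkkkkk
332 kkkkkkkkkkkkkkkrrrrrrrrbbbbbbbbbbbbbbbbbbbbbbbbbbbbbbbbbbbbbbrrrrrrrr.kkkkkkkkkkkkkkkkk
338 kkkkkkkkkkkkkkkkrrrrrrr.bbbbbbbbbbbbbbbbbbbbbbbbbbbbbbbbbbbb#.rrrrrrrkkkkkkkkkkkkkkkkkk
```

```bash
python3 -c "
from rig import job_done;print(job_done())"
```

```text
the job is handed in; nothing more can be done
None
```

I loaded the cassette with the body, then the aluminium spacer, then the dark disc. I then pinched both catches in, lifted the cassette out of the dock and handed in while still holding it. `job_done()` gave no verdict, so the outcome rests on my own checks below.

**Stack:** Wrist pictures after each release showed every part flat and square between the four pins.

**Pinch:** The grip measured about 51–53 mm over the catches, which matches fully pinched in. The sideways force was near zero. Closing pressed down on the catches with about 15 N, and this went away once the lift began.

**Lift:**
- The wrist carries about 3.5 N, roughly the weight of the cassette and stack.
- The TCP rose about 93 mm, and the side picture puts the tray about 90 mm above its docked height.
- The cassette is level and still, clear of the dock.
- The top disc is centred between the catches.

**Bystanders:** The jar, mug and mallet were not approached.

**Disagreements and gaps:**
- Wrist-camera positions differed from the measured TCP by about 1.3–1.5 mm, so I did the final alignments relative to the gripper in the picture.
- The arm swayed by 1–2 mm after stops.
- My twelve-picture limit was used up before the end, so the last check used pixel values from the side and wrist images, not a viewed picture.

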